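# Find and mark the balance point of a tube-mixer beam

### The job

Find where the white mixer beam balances: nudge its orange end so that it slides along the block, a little at a time and never lifted off, until it only just tips over the red edge and its blue end rests on the rubber pad with nothing holding it. Then set the yellow clip astride the beam directly above the red edge to mark the balance point, and leave both lying so. Leave the other things on the bench where they are.

Things in the scene. Friction and masses are not known exactly. Their poses are not given: they have to be found in the camera images.
- beam: Closed white bar 360 x 26 x 22 mm (x, y, z), 0.6 kg, orange at its -x end, blue at +x. Origin: centre of its underside; x along it to the blue end, z up. Lies on the block between rails, its middle 60 to 100 mm before the red edge. A hidden counterweight inside puts the balance point anywhere within 30 mm of the middle, either way: found only by trial. Flush black inlays on top.
- beam_tail (a point): Centre of the flat end face of the orange end (180 mm behind the beam's origin, 11 mm above its underside): push here. A finger pressing here holds the beam down by friction, even far past balance; it tips only when untouched. Nudge about 5 mm, draw back, watch half a second. When it tips this end rises 10 to 18 mm.
- block: Fixed. Origin: on the bench under the middle of the red edge; x is the way the beam slides, z up. Aluminium deck 46 mm high, 70 wide, from x = -190 mm to the edge at x = 0; on it two rails 6 mm high, 6 wide, 30 apart, from x = -190 to -40. Base plate 90 mm wide, 12 high, from x = -210 to 245.
- edge (a point): Middle of the red fulcrum edge, on the deck's top face, 46 mm above the bench; its axes are the block's. The beam pivots here when its balance point has passed it, by 0.06 to 0.10 rad.
- pad: Fixed black rubber pad, 140 x 70 mm, its top 32 mm above the bench (14 mm below the deck), from 102 to 242 mm past the edge. Origin: centre of its underside.
- clip: Yellow saddle clip, 40 g, on its legs. Origin: centred under the legs; x goes along the beam (either way round), z up. Legs 22 x 4 mm, 11 mm high, with a channel 32 mm wide (y) between; plate 22 x 40 mm on them, z = 11 to 16 mm; grip fin 20 mm (x) x 12 mm (y), z = 16 to 44 mm, taken across its 12 mm. Seated, its origin is 11 mm above the beam's underside.
- pipette: White and blue pipette lying on the bench, 235 mm long, 25 mm high. Leave alone.
- tube_rack: White tube rack 75 x 130 mm with yellow- and blue-capped tubes, 91 mm high. Leave alone.
- blue_tips: Blue box of pipette tips, 85 x 120 x 58 mm. Leave alone.
- yellow_tips: Red box of yellow pipette tips, 85 x 120 x 58 mm. Leave alone.
- reagent: Small amber bottle, 44 mm across, 100 mm high. Leave alone.
- timer: Grey bench timer 60 x 90 x 30 mm. Leave alone.

How it is judged (in metres and radians):
On the way, in this order (a step that is already met when the one before it is completed fails the run):
1. The beam has tipped over the edge by itself, its blue end on the pad, with the robot not touching it (angle between beam's own z axis and vertical between 0.045 and 0.13 rad and contact force between beam and the arm below 0.05 N and contact force between beam and the fingers below 0.05 N and contact force between beam and pad above 0.005 N and angular speed of beam below 0.05 rad/s), for 0.2 s.
2. The clip sits astride the beam above the red edge (x of clip in the frame of edge between -0.008 and 0.008 m and z of clip in the frame of beam between 0.008 and 0.014 m and y of clip in the frame of beam between -0.005 and 0.005 m and angle between the z axis of clip and the z axis of beam, either way round below 0.1 rad), for 0.2 s.
At the end, for the whole second after the job is handed in: Beam tipped 0.045 to 0.13 rad, at rest, untouched, pressing on the pad with under 0.42 N (no more than about 11 mm past balance); clip released, at rest, seated on it (height 3 mm, centre line 5 mm, 0.1 rad), within 8 mm of the red edge along the block's x; all else within 25 mm of its start (all of step 2 and angle between beam's own z axis and vertical between 0.045 and 0.13 rad and contact force between beam and the arm below 0.05 N and contact force between each of beam, clip and the fingers below 0.05 N and contact force between beam and pad between 0.005 and 0.42 N and linear speed of each of beam, clip below 0.02 m/s).
It fails at once if The beam is lifted off the block or knocked off it (z of beam in the frame of edge above 0.02 m or z of beam in the frame of edge below -0.02 m).
It fails at once if Another thing on the bench is moved by more than 25 mm (distance of any of pipette, tube_rack, blue_tips, yellow_tips, reagent, timer from where it was at the start of the episode above 0.025 m).
It also fails if it takes over 72 s, if anything falls off the work surface, if the arm or the gripper's body presses on something with over 40 N, if the wrist force passes 120 N, or if a joint passes its speed limit or range.

### The arm

A 6-joint arm with a two-finger parallel gripper is mounted at the origin on the work surface. World frame = base frame: x ahead of the robot, y to its left, z up, the work surface at z = 0. Lengths are in mm, angles in rad, forces in N, time in s.
With the tool pointing down it reaches from about 350 to 875 mm from the base axis. Payload 4.2 kg.
Tool frame: the origin (TCP) lies at the very end of the fingers, on their centre line; the grasp point (between the pads) lies 19 mm behind it; z points along the fingers, y is the line along which they close (so a half turn about z gives the same grasp; the last joint's range is limited). The gripper opens to 85 mm and grips with 20 to 120 N. Pads are 22 mm wide; open, the fingers measure 114 mm over their backs; the gripper's body (76 mm by 85 mm) begins 54 mm behind the grasp point. The pads swing forward as they close: fully open they stand 13 mm farther back than shut.
Start: joints at [-0.991, 0.385, 0.008, 0, -1.194, -0.259], TCP at [197.094, -593.088, 231.312] pointing down, gripper open.
Joint ranges: [-3.14, 3.14], [-1.21, 2.06], [-1.07, 1.41], [-3.16, 2.05], [-2.99, -0.16], [-3.1, 3.1]. Speed limits (rad/s): [2.79, 2.79, 3.14, 3.14, 3.14, 3.14].

### API

Orientations are given as a unit quaternion [x, y, z, w].
In Python, from bench import arm gives the robot as it stands.
- The arm moves only by the tool servo_tool, never from a script. Its argument "rows" is a list that holds one entry, the list of rows, each a list of 7 numbers: the finger opening in mm, from 0 to 85.4, then the shift along the tool's x, y, z in mm, then the turn, a rotation vector about the tool's x, y, z in rad. A call has 1 to 10 rows; each row is the pose to reach, as a shift and turn from the pose commanded when the call began, along the tool's axes at that moment; what a row does not reach only later rows make up. A row lasts 1/8 s, in which the tool goes at most 62.5 mm and 10.7 degrees, less where a joint would pass 70% of its speed; a pose out of reach is approached as far as the arm can. A call with a gripper value outside its range is refused whole. The fingers move at their own pace and stop on an object; the grip force is fixed at half the most. Time passes only in rows, so rows that repeat a pose let the fingers close. It gives the time, the measured TCP pose, the force, the opening and the grip force at its end, in the units of the state.
- arm.read_state(): the state, without advancing time (a new reading comes with each control period).
- arm.get_image(name): name is "side" or "top"; returns the picture (400x640x3 uint8, red, green, blue); there is no depth.
- arm.camera_params(name): a dict with "intrinsics" (3x3 intrinsics, pixels), "D" ([k1, k2, p1, p2, k3] as OpenCV has them; the pictures are not rectified), "R" (3x3) and "t" (3): a world point X has camera coordinates R X + t. Camera axes: x right, y down, z forward; pixel columns grow to the right and rows downward; lengths in mm; the calibration is good to about 2 mm. A picture is of the moment at which its call begins. camera_params takes no time and is no camera call.
- arm.job_done(): hands the job in; it is judged then, once.
The state is a dict: "clock": time; "joints": joint angles; "joint_vel": joint speeds; "joint_efforts": joint torques, N m; "position": TCP position; "ee_rot": TCP orientation; "contact_force": force on the tool from outside, world axes, zero at the start; "wrist_torque": the same for the moment, N m; "gripper_width": finger opening in mm; "grasp_force": force on a finger pad.
Only numpy, scipy, OpenCV 4.12 (cv2) and the standard library are available. Lean on these libraries where they do the work, as an engineer would, in place of code of your own. Each camera call takes 0.05 s, during which the arm holds its last target. There are 200 camera calls.

## Working session

There is one attempt and no reset: what is moved stays moved. The work goes in short steps, Python scripts to look and compute and a tool call to move; the robot and the scene stay as the last step left them, time stands still between calls to the robot, and variables do not carry over. Pictures are saved under pics/ and viewed, at most 12 in all, crops included, and the job is handed in when it is done.

Besides the shell and the picture viewer there is one more tool, called after "Call:" as a command line: name --argument value ..., lists and objects as JSON in quotes. servo_tool: Moves the arm, as the interface text tells. Its arguments: {"type":"object","properties":{"rows":{"type":"array"}},"required":["rows"]}

```bash
mkdir -p pics
python3 - <<'E'
from bench import arm
import cv2,numpy as np
for n in("side","top"):
    cv2.imwrite(f"pics/{n}0.png",arm.get_image(n)[:,:,::-1]); p=arm.camera_params(n)
    print(n,p, -np.array(p["R"]).T@np.array(p["t"]))
print(arm.read_state())
E
```

```text
side {'intrinsics': array([[386.54809426,   0.        , 311.21899801],
       [  0.        , 386.54809426, 188.48980692],
       [  0.        ,   0.        ,   1.        ]]), 'D': array([0.00533608, 0.        , 0.        , 0.        , 0.        ]), 'R': array([[-0.90602204, -0.42322953,  0.0009071 ],
       [-0.29499199,  0.62995974, -0.7184222 ],
       [ 0.30348605, -0.65117394, -0.69560673]]), 't': array([459.31867653, 246.46700004, 967.22144836])} [195.32042037 668.96234055 849.45646104]
top {'intrinsics': array([[439.49117022,   0.        , 326.89462135],
       [  0.        , 439.49117022, 199.26815955],
       [  0.        ,   0.        ,   1.        ]]), 'D': array([-0.04587661,  0.        ,  0.        ,  0.        ,  0.        ]), 'R': array([[ 0.02032867, -0.99961546, -0.01885918],
       [-0.99590755, -0.0185846 , -0.08844642],
       [ 0.08806192,  0.02058   , -0.99590239]]), 't': array([ -32.42836976,  533.29601931, 1394.30440131])} [ 408.98763444  -51.19959277 1435.14763125]
{'clock': 0.1, 'joints': array([-9.91404589e-01,  3.85481678e-01,  6.76876473e-03, -4.11757825e-04,
       -1.19400982e+00, -2.58628739e-01]), 'joint_vel': array([ 0.00146505, -0.00162452,  0.00312891,  0.00111705, -0.00071763,
        0.00012742]), 'joint_efforts': array([-7.82560455e-04, -3.93318629e+01,  1.88928705e+01,  4.19796735e+00,
       -2.58134154e-03,  9.41403158e-06]), 'position': array([ 196.92092155, -592.62044775,  230.33566338]), 'ee_rot': array([-1.59619784e-01,  9.87178079e-01,  9.57737957e-04, -2.17076982e-04]), 'contact_force': array([0.11708635, 0.53669473, 0.02996145]), 'wrist_torque': array([-0.02552357,  0.04074828, -0.01308549]), 'grasp_force': 0.0, 'gripper_width': 85.61094525977849}
```

View pics/top0.png

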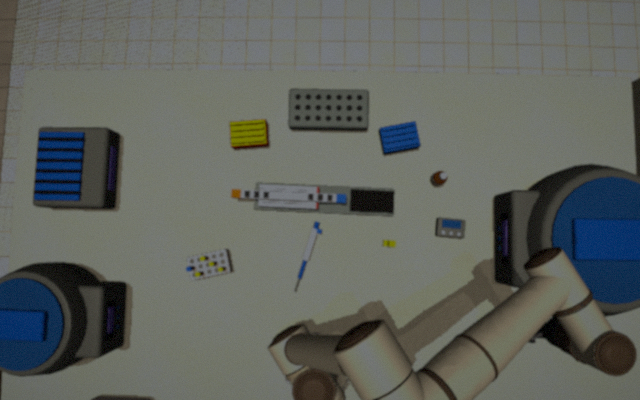

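View pics/side0.png

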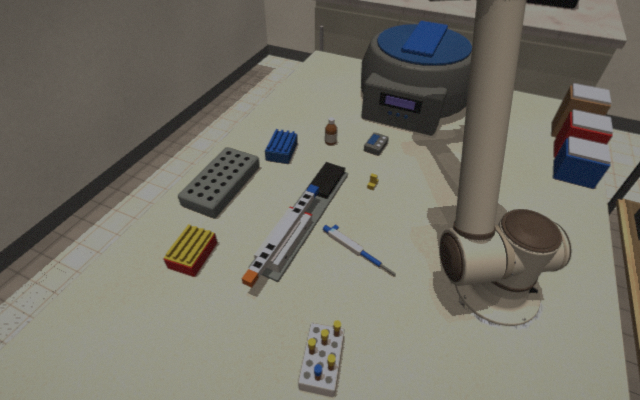

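The top view shows the orange end at (236,194), the red edge near (319,197), the blue end at (342,199), the pad centred at (372,201) and the clip at (389,244). The side view shows the orange end at (250,277), the pad at (330,180) and the clip at (373,181). I'll measure from these next.

```bash
cat > h.py <<'E'
from bench import arm
import cv2,numpy as np
P={n:arm.camera_params(n) for n in("side","top")}
def px2w(n,uv,z):
    p=P[n];u=cv2.undistortPoints(np.float64(uv).reshape(-1,1,2),p["intrinsics"],p["D"]).reshape(-1,2)
    d=np.c_[u,np.ones(len(u))]@p["R"]; c=-p["R"].T@p["t"]
    return c+d*((z-c[2])/d[:,2])[:,None]
def w2px(n,X):
    p=P[n];return cv2.projectPoints(np.float64(X).reshape(-1,1,3),cv2.Rodrigues(p["R"])[0],p["t"],p["intrinsics"],p["D"])[0].reshape(-1,2)
def mask(im,c):
    r,g,b=[im[:,:,i].astype(int) for i in range(3)]
    return {"orange":(r>110)&(r-g>50)&(g-b>20),"blue":(b-r>60)&(b>90),"red":(r-g>50)&(abs(g-b)<30),"yellow":(r>110)&(g-b>70)&(abs(r-g)<70),"black":(r<40)&(g<40)&(b<40)}[c]
def cen(n,im,c,box):
    x0,y0,x1,y1=box;m=np.zeros(im.shape[:2],bool);m[y0:y1,x0:x1]=mask(im,c)[y0:y1,x0:x1]
    ys,xs=np.nonzero(m);return (xs.mean(),ys.mean(),len(xs),xs.min(),xs.max(),ys.min(),ys.max()) if len(xs) else None
E
python3 - <<'E'
from h import *
B={"top":dict(orange=(225,180,250,205),blue=(330,190,350,210),red=(305,180,330,215),yellow=(375,235,405,255),black=(345,185,400,220)),
"side":dict(orange=(235,262,265,292),blue=(300,178,325,205),red=(280,190,325,230),yellow=(363,170,383,195),black=(305,160,350,205))}
Z=dict(orange=68,blue=68,red=46,yellow=30,black=32)
for n in B:
    im=cv2.imread(f"pics/{n}0.png")[:,:,::-1]
    for c,b in B[n].items():
        r=cen(n,im,c,b); print(n,c,r and np.round(r,1), r and px2w(n,r[:2],Z[c]).round(1))
t=cv2.imread("pics/top0.png")[165:265,225:415];s=cv2.imread("pics/side0.png")[155:295,235:395]
t=cv2.resize(t,None,fx=4,fy=4,interpolation=2);s=cv2.resize(s,None,fx=3.6,fy=3.6,interpolation=2)
cv2.imwrite("pics/t1.png",t);cv2.imwrite("pics/s1.png",s)
E
```

```text
top orange None None
top blue [340.9 198.2  71.  337.  345.  194.  202. ] [[534.  -66.6  68. ]]
top red [317.2 201.2   4.  317.  318.  190.  206. ] [[524.9   8.   46. ]]
top yellow [389.8 243.2  38.  384.  394.  241.  246. ] [[ 397.  -224.9   30. ]]
top black [371.3 200.9 877.  351.  392.  190.  212. ] [[ 530.6 -164.5   32. ]]
side orange [249.2 275.7 111.  242.  256.  270.  282. ] [[543.5 267.1  68. ]]
side blue [312.1 188.4  56.  307.  317.  185.  192. ] [[534.2 -64.   68. ]]
side red [303.7 211.8  16.  290.  311.  207.  215. ] [[525.1  11.3  46. ]]
side yellow [371.9 180.9  22.  368.  375.  174.  185. ] [[ 396.4 -209.1   30. ]]
side black [327.3 179.4 637.  305.  343.  163.  197. ] [[ 523.7 -154.5   32. ]]
```

View pics/t1.png

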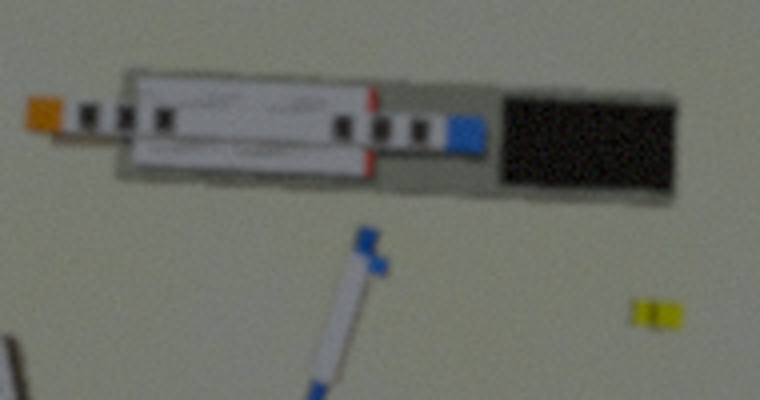

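View pics/s1.png

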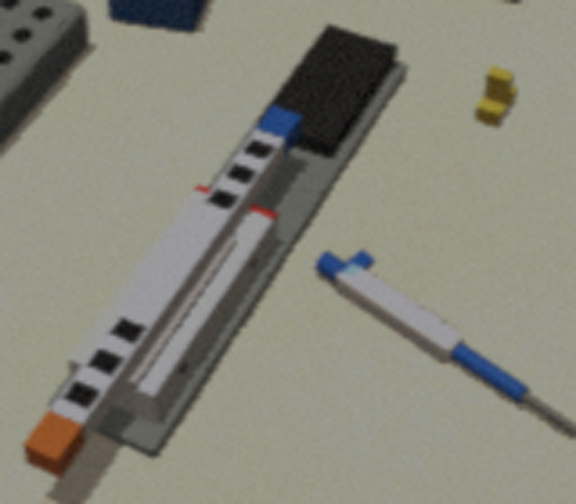

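The crops are sharp enough to pick corners by hand: deck, red edge, pad, base plate, beam ends and clip. I'll fit the poses from both cameras.

```bash
cat > fit.py <<'E'
from h import *
from scipy.optimize import least_squares
T=lambda x,y:(x/4+225-.4,y/4+165-.4); S=lambda x,y:(x/3.6+235-.4,y/3.6+155-.4)
blk=[("top",T(137,74),(-190,35,46)),("top",T(133,165),(-190,-35,46)),("top",T(376,87),(0,35,46)),("top",T(371,178),(0,-35,46)),
("top",T(505,97),(102,35,32)),("top",T(676,102),(242,35,32)),("top",T(672,190),(242,-35,32)),("top",T(502,184),(102,-35,32)),
("top",T(126,70),(-210,45,12)),("top",T(118,179),(-210,-45,12)),("top",T(677,95),(245,45,12)),("top",T(672,203),(245,-45,12)),
("side",S(332,25),(242,35,32)),("side",S(398,47),(242,-35,32)),("side",S(330,155),(102,-35,32)),("side",S(276,214),(0,-35,46)),("side",S(197,188),(0,35,46)),
("side",S(133,388),(-190,-35,46)),("side",S(72,362),(-190,35,46)),("side",S(152,455),(-210,-45,12))]
bm=[("top",T(29,98),(-180,13,68)),("top",T(27,131),(-180,-13,68)),("top",T(487,117),(180,13,68)),("top",T(486,152),(180,-13,68)),
("side",S(48,412),(-180+33,13,68)),("side",S(272,107),(180,13,68)),("side",S(302,120),(180,-13,68)),("side",S(27,447),(-180,13,68))]
cl=[("top",T(682,302),(11,-20,16)),("top",T(682,327),(-11,-20,16)),("top",T(632,302),(11,20,16)),("top",T(632,327),(-11,20,16)),("side",S(500,75),(0,0,44))]
def fit(o,x0):
    def w(p,q):
        c,s=np.cos(p[2]),np.sin(p[2]);q=np.array(q,float);return np.c_[p[0]+c*q[:,0]-s*q[:,1],p[1]+s*q[:,0]+c*q[:,1],q[:,2]]
    def r(p): return np.concatenate([(w2px(n,w(p,[q]))-uv)[0] for n,uv,q in o])
    z=least_squares(r,x0,loss="soft_l1",x_scale=[10,10,.1]);return z.x,r(z.x).reshape(-1,2).round(1)
if __name__=="__main__":
    np.set_printoptions(suppress=True)
    for nm,o,x0 in(("block",blk,[530,5,-1.57]),("beam",bm[:-2]+bm[-2:-1],[535,90,-1.57]),("clip",cl,[397,-220,0])):
        x,r=fit(o,x0);print(nm,x.round(3),r.tolist())
        if nm=="block":b=x
        if nm=="beam":
            d=x[:2]-b[:2];c,s=np.cos(b[2]),np.sin(b[2]);print("in block",d@[c,s],d@[-s,c],"tail",x[:2]-180*np.array([c,s]))
E
python3 fit.py
```

```text
block [537.047   7.279  -1.601] [[-0.0, 0.6], [-0.4, -0.4], [-0.5, 0.2], [-0.4, -0.7], [-0.8, -0.3], [0.1, 0.6], [0.2, 0.4], [-1.1, -0.3], [-1.3, -0.5], [-1.1, -0.3], [0.0, -0.0], [0.2, 0.6], [-1.2, -0.9], [0.1, -0.7], [0.6, -3.4], [0.3, -0.3], [0.4, -1.3], [5.6, 2.0], [-1.3, -1.2], [0.5, -1.2]]
beam [539.055  99.688  -1.598] [[-0.7, -0.2], [-0.7, -0.2], [-0.9, 0.3], [-1.0, -0.2], [1.3, -2.0], [0.3, -0.8], [-0.1, -1.6]]
in block -92.42738672462707 -0.7936029430679183 tail [544.51161615 279.60521495]
clip [ 396.648 -223.255    0.017] [[-0.2, -0.3], [-0.1, 0.3], [-0.1, -0.4], [-0.1, 0.3], [0.3, -0.7]]
```

```bash
cat >> h.py <<'E'
from scipy.spatial.transform import Rotation as Rn
BX,BY,BA=537.0,7.3,-1.601
ux=np.array([np.cos(BA),np.sin(BA)]);uy=np.array([-ux[1],ux[0]])
def go(target,yaw):
    "tool-axis shift and turn from present pose to world target, tool y at world angle yaw, pointing down"
    s=arm.read_state();R=Rn.from_quat(s["ee_rot"])
    y=np.array([np.cos(yaw),np.sin(yaw),0]);z=np.array([0,0,-1.]);G=Rn.from_matrix(np.c_[np.cross(y,z),y,z])
    print("t",round(s["clock"],2),"at",s["position"].round(1),"J",s["joints"].round(2),"shift",R.inv().apply(np.array(target)-s["position"]).round(1),"turn",(R.inv()*G).as_rotvec().round(4),"w",round(s["gripper_width"],1))
def bw(x,y,z): return np.r_[np.array([BX,BY])+x*ux+y*uy,z]
def inblk(p): d=np.array(p[:2])-[BX,BY];return d@ux,d@uy,p[2]
E
python3 - <<'E'
from h import *
print(bw(-325,-.8,0)); go(bw(-325,-.8,200),BA-np.pi/2+2*np.pi)
E
```

```text
[546.01506625 332.17592798   0.        ]
t 0.1 at [ 196.9 -592.6  230.3] J [-0.99  0.39  0.01 -0.   -1.19 -0.26] shift [-622.8  767.6   31.8] turn [ 1.80e-03  1.10e-03 -1.22e+00] w 85.6
```

Call:
servo_tool --rows '[[[0,-623,768,32,0,0,-1.22],[0,-623,768,32,0,0,-1.22],[0,-623,768,32,0,0,-1.22],[0,-623,768,32,0,0,-1.22],[0,-623,768,32,0,0,-1.22],[0,-623,768,32,0,0,-1.22],[0,-623,768,32,0,0,-1.22],[0,-623,768,32,0,0,-1.22],[0,-623,768,32,0,0,-1.22],[0,-623,768,32,0,0,-1.22]]]'

```text
clock: 1.35
position: [417.7, -6.5, 211.2]
ee_rot: [-0.697, 0.717, -0.0, 0.0]
contact_force: [1.3, -1.2, 0.4]
gripper_width: 0.1
grasp_force: 0.0
```

Run:
```python
from h import *
go(bw(-325,-.8,200),BA-np.pi/2+2*np.pi)
```

```text
t 1.35 at [417.7  -6.5 211.2] J [ 0.38  0.04 -0.5   0.   -1.03 -0.41] shift [-342.3 -118.4   11.3] turn [-0.0004  0.0002  0.0008] w 0.1
```

Call:
servo_tool --rows '[[[0,-342,-118,11,0,0,0],[0,-342,-118,11,0,0,0],[0,-342,-118,11,0,0,0],[0,-342,-118,11,0,0,0],[0,-342,-118,11,0,0,0],[0,-342,-118,11,0,0,0],[0,-342,-118,158,0,0,0],[0,-342,-118,158,0,0,0],[0,-342,-118,158,0,0,0],[0,-342,-118,158,0,0,0]]]'

```text
clock: 2.6
position: [544.5, 328.5, 50.3]
ee_rot: [-0.696, 0.718, 0.0, -0.003]
contact_force: [0.2, 0.1, 0.8]
gripper_width: 0.0
grasp_force: 0.0
```

Run:
```python
from h import *
go(bw(-305,-.8,53),BA-np.pi/2+2*np.pi)
print(np.round(inblk(arm.read_state()["position"]),1))
for n in("side","top"):
    im=arm.get_image(n); print(w2px(n,[arm.read_state()["position"]]))
    cv2.imwrite(f"pics/{n}2.png",im[:,:,::-1])
a=cv2.imread("pics/side2.png")[200:330,190:320];b=cv2.imread("pics/top2.png")[140:240,190:350]
a=cv2.resize(a,(400,400),interpolation=2);b=cv2.resize(b,(400,250),interpolation=2)
cv2.imwrite("pics/c2.png",np.hstack([a,np.vstack([b,np.zeros((150,400,3),np.uint8)])]))
```

```text
t 2.6 at [544.5 328.5  50.3] J [ 0.8   0.58 -0.17 -0.   -0.83 -0.83] shift [16.3 -1.4 -2.6] turn [ 0.0043 -0.0043  0.0001] w 0.0
[-321.3   -2.2   50.3]
[[234.65877191 300.49906183]]
[[216.24638724 192.41711412]]
```

View pics/c2.png

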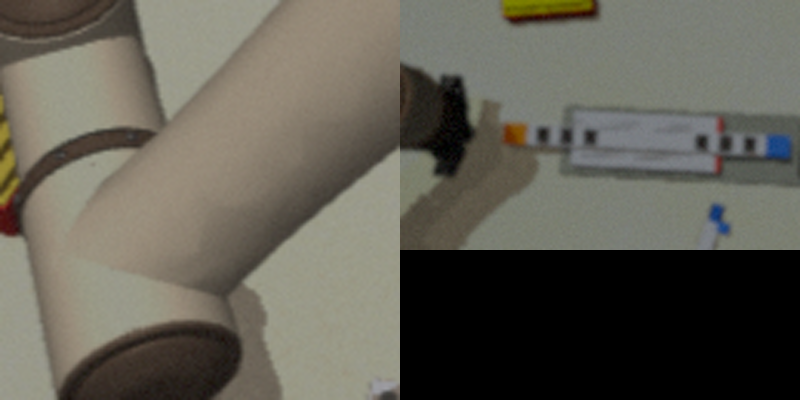

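The gripper is about 40 mm behind the orange end and lined up with the beam (top crop, orange at (514,134)). The arm blocks the side view of the orange end, so I'll check whether the side camera still sees the blue end.

Run:
```python
from h import *
for n,b in(("side",(290,165,345,212)),("top",(325,185,365,212))):
  for k in(0,2): print(n,k,np.round(cen(n,cv2.imread(f"pics/{n}{k}.png")[:,:,::-1],"blue",b) or 0,2))
```

```text
side 0 [312.05 188.39  56.   307.   317.   185.   192.  ]
side 2 0
top 0 [340.89 198.21  71.   337.   345.   194.   202.  ]
top 2 [340.88 198.15  74.   337.   345.   194.   202.  ]
```

Call:
servo_tool --rows '[[[0,20,-1,-3,0,0,0],[0,34,-1,-3,0,0,0],[0,46,-1,-3,0,0,0],[0,58,-1,-3,0,0,0],[0,68,-1,-3,0,0,0],[0,77,-1,-3,0,0,0],[0,84,-1,-3,0,0,0],[0,89,-1,-3,0,0,0],[0,92,-1,-3,0,0,0],[0,94,-1,-3,0,0,0]]]'

```text
clock: 3.95
position: [545.6, 237.3, 57.6]
ee_rot: [-0.697, 0.717, -0.0, 0.003]
contact_force: [0.1, 5.7, 2.9]
gripper_width: 0.4
grasp_force: 2.9
```

Call:
servo_tool --rows '[[[0,0,0,0,0,0,0],[0,-15,0,0,0,0,0],[0,-15,0,0,0,0,0],[0,-15,0,0,0,0,0],[0,-15,0,0,0,0,0]]]'

```text
clock: 4.58
position: [544.1, 250.2, 55.8]
ee_rot: [-0.696, 0.718, 0.0, -0.001]
contact_force: [0.1, -0.5, -0.5]
gripper_width: 0.2
grasp_force: 0.0
```

```bash
cat > look.py <<'E'
from h import *
from fit import least_squares
import sys,time
k=sys.argv[1]
im=arm.get_image("top").astype(float); s=arm.read_state()
im2=arm.get_image("top").astype(float); im=((im+im2)/2)
cv2.imwrite(f"pics/top{k}.png",im[:,:,::-1].astype(np.uint8))
def soft(im,w,box):
    x0,y0,x1,y1=box;c=np.clip((im[y0:y1,x0:x1]*w).sum(2)-25,0,None)
    yy,xx=np.mgrid[y0:y1,x0:x1];return np.array([(c*xx).sum(),(c*yy).sum()])/c.sum(),c.sum()
p0=float(sys.argv[2])  # guess of beam middle in block x
def model(m,a,n="top"):
    # beam pitched by a about the edge; colour patches 26 mm long at the ends
    def pt(x,z):
        if a: x,z=x+0,z
        d=np.array([m+x,z]);c,q=np.cos(a),np.sin(a);d=np.array([c*d[0]+q*d[1],-q*d[0]+c*d[1]]);return bw(d[0],0,46+d[1])
    return w2px("top",[pt(-167,22),pt(167,22)])
g=model(p0,0)
bx=[(int(x)-11,int(y)-9,int(x)+11,int(y)+10) for x,y in g]
o,no=soft(im,[1,-.2,-1],bx[0]);b,nb=soft(im,[-1,-.2,1],bx[1])
print("t",round(s["clock"],2),"tcp blk",np.round(inblk(s["position"]),1),"F",s["contact_force"].round(1))
print("orange",o.round(2),int(no),"blue",b.round(2),int(nb),"diff",(b-o).round(2))
for a in(0,.08):
  r=least_squares(lambda m:(model(m[0],a).mean(0)-(o+b)/2)[0],[p0]); gg=model(r.x[0],a); print("a",a,"mid",r.x.round(1),"model diff",(gg[1]-gg[0]).round(2))
E
python3 look.py 3 -35
```

```text
t 4.62 tcp blk [-2.43e+02 -2.00e-01  5.58e+01] F [-0.3  0.8 -0.3]
orange [252.47 193.63] 3618 blue [358.29 199.  ] 4655 diff [105.83   5.38]
a 0 mid [-37.9] model diff [106.38   5.17]
a 0.08 mid [-37.9] model diff [106.85   5.98]
```

Call:
servo_tool --rows '[[[0,12,0,0,0,0,0],[0,18,0,0,0,0,0],[0,22,0,0,0,0,0],[0,22,0,0,0,0,0],[0,7,0,0,0,0,0],[0,7,0,0,0,0,0],[0,7,0,0,0,0,0],[0,7,0,0,0,0,0],[0,7,0,0,0,0,0]]]'

```text
clock: 5.8
position: [544.1, 243.5, 56.1]
ee_rot: [-0.696, 0.718, -0.0, -0.0]
contact_force: [-0.2, 0.0, 0.2]
gripper_width: 0.2
grasp_force: 0.0
```

```bash
python3 look.py 4 -31
```

```text
t 5.85 tcp blk [-236.3    0.    56.1] F [ 0.1 -0.8  0.1]
orange [255.15 193.8 ] 3618 blue [361.06 199.1 ] 4643 diff [105.91   5.29]
a 0 mid [-29.3] model diff [106.42   5.17]
a 0.08 mid [-29.4] model diff [106.78   5.98]
```

Call:
servo_tool --rows '[[[0,12,0,0,0,0,0],[0,17,0,0,0,0,0],[0,20,0,0,0,0,0],[0,20,0,0,0,0,0],[0,5,0,0,0,0,0],[0,5,0,0,0,0,0],[0,5,0,0,0,0,0],[0,5,0,0,0,0,0],[0,5,0,0,0,0,0]]]'

```text
clock: 7.02
position: [544.0, 238.4, 56.1]
ee_rot: [-0.696, 0.718, 0.0, -0.0]
contact_force: [-0.2, -0.5, 0.2]
gripper_width: 0.0
grasp_force: 0.0
```

```bash
python3 look.py 5 -26
```

```text
t 7.08 tcp blk [-231.3    0.    56.1] F [-0.1 -0.3 -0.3]
orange [256.69 193.66] 3607 blue [362.56 199.27] 4733 diff [105.88   5.61]
a 0 mid [-24.5] model diff [106.44   5.17]
a 0.08 mid [-24.6] model diff [106.74   5.97]
```

```bash
sed -i 's/^im2=.*/im=(im+sum(arm.get_image("top").astype(float) for _ in range(3)))\/4/' look.py; python3 look.py 5b -24.5
python3 - <<'E'
from h import *
im=arm.get_image("side"); cv2.imwrite("pics/side5.png",im[:,:,::-1])
print(cen("side",im,"blue",(295,155,345,212)), w2px("side",[bw(155,0,68),bw(155,0,54)]))
E
```

```text
t 7.17 tcp blk [-2.314e+02  1.000e-01  5.610e+01] F [-0.1 -0.2  0.3]
orange [256.67 193.69] 3630 blue [362.55 199.27] 4727 diff [105.88   5.58]
a 0 mid [-24.6] model diff [106.44   5.17]
a 0.08 mid [-24.7] model diff [106.74   5.97]
None [[324.20758068 171.28395139]
 [324.09686482 174.69960742]]
```

Call:
servo_tool --rows '[[[0,12,0,0,0,0,0],[0,16,0,0,0,0,0],[0,19,0,0,0,0,0],[0,19,0,0,0,0,0],[0,4,0,0,0,0,0],[0,4,0,0,0,0,0],[0,4,0,0,0,0,0],[0,4,0,0,0,0,0],[0,4,0,0,0,0,0]]]'

```text
clock: 8.5
position: [543.9, 234.4, 56.1]
ee_rot: [-0.696, 0.718, -0.0, -0.0]
contact_force: [0.2, 0.6, -0.1]
gripper_width: 0.4
grasp_force: 0.0
```

```bash
python3 look.py 6 -20
python3 - <<'E'
import cv2,numpy as np
f=lambda k:cv2.resize(cv2.imread(f"pics/top{k}.png")[180:220,240:400],(800,200),interpolation=2)
cv2.imwrite("pics/c6.png",np.vstack([f(4),f("5b"),f(6)]))
E
```

```text
t 8.55 tcp blk [-227.3    0.    56.1] F [ 0.5 -0.3  0.4]
orange [257.78 193.58] 3562 blue [363.68 199.42] 4637 diff [105.9    5.84]
a 0 mid [-21.1] model diff [106.46   5.17]
a 0.08 mid [-21.2] model diff [106.72   5.97]
```

View pics/c6.png

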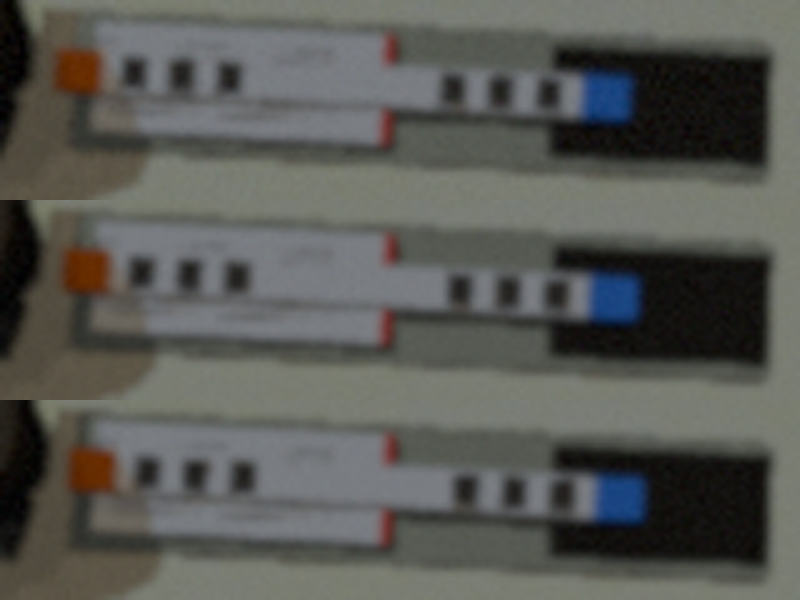

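The black inlays and blue end have moved steadily towards the pad. The growing row offset could be yaw or a tip, and the top view can't tell which. I'll move the arm towards the clip to clear the side view.

Call:
servo_tool --rows '[[[0,-5,0,-60,0,0,0],[0,-5,30,-110,0,0,0],[0,285,120,-150,0,0,0],[0,285,120,-150,0,0,0],[0,285,120,-150,0,0,0],[0,285,120,-150,0,0,0],[0,285,120,-150,0,0,0]]]'

```text
clock: 9.57
position: [414.3, -48.3, 206.7]
ee_rot: [-0.697, 0.718, -0.0, 0.0]
contact_force: [1.2, -0.9, 0.2]
gripper_width: -0.5
grasp_force: 0.0
```

```bash
python3 - <<'E'
from h import *
im=arm.get_image("side"); cv2.imwrite("pics/side6.png",im[:,:,::-1]); s=arm.read_state();print(s["clock"],s["position"])
print(cen("side",im,"blue",(295,155,345,212)),cen("side",im,"orange",(235,240,290,292)))
def pt(m,a,x,z):
    d=np.array([m+x,z]);c,q=np.cos(a),np.sin(a);return bw(c*d[0]+q*d[1],0,46-q*d[0]+c*d[1])
for a in(0,.08): print(a,w2px("side",[pt(-21.5,a,-167,22),pt(-21.5,a,167,22)]))
a=cv2.resize(im[150:300,230:360],(650,580),interpolation=2)if 0 else cv2.resize(im[155:285,230:360],(580,580),interpolation=2)
cv2.imwrite("pics/s6.png",a[:,:,::-1])
E
python3 look.py 7 -21
```

```text
9.625 [411.74269816 -51.89403876 207.23345778]
(np.float64(322.8), np.float64(174.04), 50, np.int64(318), np.int64(328), np.int64(171), np.int64(177)) (np.float64(264.3469387755102), np.float64(253.66326530612244), 98, np.int64(258), np.int64(271), np.int64(248), np.int64(259))
0 [[264.70879867 253.44902191]
 [322.86329239 173.14034552]]
0.08 [[264.71159528 249.06896372]
 [322.96200388 175.74614606]]
t 9.68 tcp blk [  60.9 -121.8  207. ] F [0.1 0.2 1. ]
orange [257.82 193.6 ] 3710 blue [363.68 199.41] 4451 diff [105.86   5.81]
a 0 mid [-21.] model diff [106.46   5.17]
a 0.08 mid [-21.1] model diff [106.72   5.97]
```

View pics/s6.png

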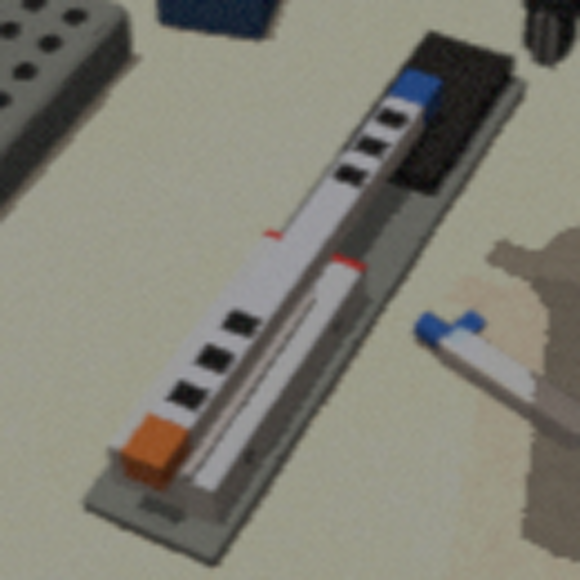

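Run:
```python
from h import *
for k,m in((0,-92.4),(6,-21.3)):
    im=cv2.imread(f"pics/side{k}.png")[:,:,::-1]
    print(k,np.array(cen("side",im,"orange",(235,240,290,292))[:2])-w2px("side",[bw(m-167,0,68)])[0],np.array(cen("side",im,"blue",(300,165,335,205))[:2])-w2px("side",[bw(m+167,0,68)])[0])
go(bw(-227,-1.0,56),BA-np.pi/2+2*np.pi)
```

```text
0 [0.36437138 0.37603212] [-0.31771466  0.76357225]
6 [-0.40449592  0.27312197] [-0.09173721  0.93893534]
t 9.82 at [415.6 -46.7 206.3] J [ 0.28  0.05 -0.5  -0.   -1.02 -0.31] shift [-284.6 -118.4  150.5] turn [-0.0008  0.0003 -0.0006] w -0.1
```

The side view shows the beam still flat, with its middle about 21 mm before the edge. I'll go back and keep nudging.

Call:
servo_tool --rows '[[[0,-285,-118,40,0,0,0],[0,-285,-118,40,0,0,0],[0,-285,-118,40,0,0,0],[0,-285,-118,40,0,0,0],[0,-285,-118,40,0,0,0],[0,-285,-118,40,0,0,0],[0,-285,-118,100,0,0,0],[0,-285,-118,150,0,0,0],[0,-285,-118,150,0,0,0]]]'

```text
clock: 10.95
position: [538.9, 233.4, 52.1]
ee_rot: [-0.697, 0.717, 0.001, -0.005]
contact_force: [0.1, 0.2, 0.6]
gripper_width: -0.3
grasp_force: 0.0
```

Call:
servo_tool --rows '[[[0,12,0,0,0,0,0],[0,17,0,0,0,0,0],[0,20,0,0,0,0,0],[0,20,0,0,0,0,0],[0,5,0,0,0,0,0],[0,5,0,0,0,0,0],[0,5,0,0,0,0,0],[0,5,0,0,0,0,0],[0,5,0,0,0,0,0]]]'

```text
clock: 12.08
position: [541.7, 229.5, 56.0]
ee_rot: [-0.696, 0.718, -0.0, -0.0]
contact_force: [-0.5, -0.2, -0.4]
gripper_width: 0.2
grasp_force: 0.0
```

```bash
python3 look.py 8 -16
```

```text
t 12.12 tcp blk [-222.2   -2.    56. ] F [-0.2 -0.5 -0.7]
orange [259.01 193.65] 3389 blue [365.02 199.36] 4656 diff [106.01   5.71]
a 0 mid [-17.] model diff [106.47   5.17]
a 0.08 mid [-17.1] model diff [106.68   5.97]
```

Call:
servo_tool --rows '[[[0,12,1,0,0,0,0],[0,17,0,0,0,0,0],[0,20,0,0,0,0,0],[0,20,0,0,0,0,0],[0,5,0,0,0,0,0],[0,5,0,0,0,0,0],[0,5,0,0,0,0,0],[0,5,0,0,0,0,0],[0,5,0,0,0,0,0]]]'

```text
clock: 13.4
position: [541.7, 224.4, 56.1]
ee_rot: [-0.696, 0.718, -0.0, -0.0]
contact_force: [0.7, -0.1, 0.4]
gripper_width: 0.0
grasp_force: 0.0
```

```bash
python3 look.py 9 -12
```

```text
t 13.45 tcp blk [-217.2   -1.9   56.1] F [-0.3 -0.4  0.1]
orange [260.71 193.72] 3480 blue [366.7  199.01] 4706 diff [105.99   5.28]
a 0 mid [-11.7] model diff [106.5    5.18]
a 0.08 mid [-11.9] model diff [106.64   5.97]
```

Call:
servo_tool --rows '[[[0,12,-1,0,0,0,0],[0,17,-1,0,0,0,0],[0,20,-1,0,0,0,0],[0,20,-1,0,0,0,0],[0,5,-1,0,0,0,0],[0,5,-1,0,0,0,0],[0,5,-1,0,0,0,0],[0,5,-1,0,0,0,0],[0,5,-1,0,0,0,0]]]'

```text
clock: 14.72
position: [542.4, 219.5, 56.1]
ee_rot: [-0.696, 0.718, -0.0, -0.0]
contact_force: [-0.4, 0.1, 0.0]
gripper_width: 0.0
grasp_force: 0.0
```

```bash
python3 look.py 10 -7
```

```text
t 14.78 tcp blk [-212.3   -0.9   56.1] F [ 0.9 -0.2  0.1]
orange [262.48 193.76] 3501 blue [368.51 198.83] 4764 diff [106.03   5.07]
a 0 mid [-6.1] model diff [106.52   5.18]
a 0.08 mid [-6.3] model diff [106.6    5.97]
```

Call:
servo_tool --rows '[[[0,12,0,0,0,0,0],[0,17,0,0,0,0,0],[0,20,0,0,0,0,0],[0,20,0,0,0,0,0],[0,5,0,0,0,0,0],[0,5,0,0,0,0,0],[0,5,0,0,0,0,0],[0,5,0,0,0,0,0],[0,5,0,0,0,0,0]]]'

```text
clock: 16.05
position: [542.3, 214.5, 56.1]
ee_rot: [-0.696, 0.718, -0.0, -0.0]
contact_force: [0.3, -0.1, 0.2]
gripper_width: -0.1
grasp_force: 0.0
```

```bash
python3 look.py 11 -2
```

```text
t 16.1 tcp blk [-207.3   -0.9   56.1] F [-0.5  0.  -0.5]
orange [264.01 193.53] 3555 blue [370.17 199.15] 4562 diff [106.16   5.62]
a 0 mid [-1.1] model diff [106.54   5.18]
a 0.08 mid [-1.2] model diff [106.55   5.96]
```

The row offset jumped by 0.55 px, so it may have tipped. I'll check with the side camera.

Call:
servo_tool --rows '[[[0,-5,0,-60,0,0,0],[0,-5,30,-110,0,0,0],[0,265,120,-150,0,0,0],[0,265,120,-150,0,0,0],[0,265,120,-150,0,0,0],[0,265,120,-150,0,0,0],[0,265,120,-150,0,0,0]]]'

```text
clock: 17.12
position: [413.0, -48.5, 206.8]
ee_rot: [-0.696, 0.718, -0.0, 0.0]
contact_force: [-0.3, 0.4, -0.3]
gripper_width: -0.5
grasp_force: 0.0
```

```bash
cat > sl.py <<'E'
from h import *
import sys
m=float(sys.argv[1]);im=arm.get_image("side"); cv2.imwrite(f"pics/sideL{m}.png",im[:,:,::-1])
def pt(a,x): 
    c,q=np.cos(a),np.sin(a);return bw(c*(m+x)+q*22,0,46-q*(m+x)+c*22)
for a in(0,.08):
    g=w2px("side",[pt(a,-167),pt(a,167)]).astype(float)
    o,b=[np.array(cen("side",im,k,tuple(int(t) for t in(p[0]-13,p[1]-14,p[0]+13,p[1]+14)))[:2]) for k,p in(("orange",g[0]),("blue",g[1]))]
    print(a,(o-g[0]).round(2),(b-g[1]).round(2))
go(bw(-207,-1,56),BA-np.pi/2+2*np.pi)
E
python3 sl.py -1.1
```

```text
0 [-0.5  -3.52] [-1.04  3.67]
0.08 [-0.58  0.43] [-1.1   0.65]
t 17.18 at [411.7 -50.4 207.1] J [ 0.27  0.04 -0.51  0.   -1.02 -0.31] shift [-268.9 -121.7  151.1] turn [-0.0001 -0.0002 -0.0029] w -0.3
```

It has tipped: the side-camera residuals match a tilt of about 0.08 rad. I'll go for the clip now.

Run:
```python
from h import *
go([396.6,-223.3,110],1.588)
# beam lateral offset from look 11 (orange,blue) with tilt .08
o,b=np.array([264.01,193.53]),np.array([370.17,199.15])
for q,x in((o,-167),(b,167)):
    z=46+22*np.cos(.08)-np.sin(.08)*(x-1); print(np.round(inblk(px2w("top",[q],z)[0]),1))
for q,x in(([252.47,193.63],-167),([358.29,199.0],167)): print("flat",np.round(inblk(px2w("top",[q],68)[0]),1))
for uv in((319-.4,186.75-.4),(317.75-.4,209-.4)): print("edge ends",np.round(inblk(px2w("top",[uv],46)[0]),1))
```

```text
t 17.18 at [411.7 -50.4 207.1] J [ 0.27  0.04 -0.51  0.   -1.02 -0.31] shift [173.3   9.4  97.2] turn [-3.0000e-04 -1.0000e-04  1.5205e+00] w -0.3
[-165.4    1.    81.4]
[166.3   2.   54.7]
flat [-2.04e+02  1.00e-01  6.80e+01]
flat [128.3  -0.6  68. ]
edge ends [ 1.5 35.7 46. ]
edge ends [  1.2 -35.4  46. ]
```

Call:
servo_tool --rows '[[[45,173,9,97,0,0,1.52],[45,173,9,97,0,0,1.52],[45,173,9,97,0,0,1.52],[45,173,9,97,0,0,1.52],[45,173,9,97,0,0,1.52],[45,173,9,97,0,0,1.52],[45,173,9,97,0,0,1.52],[45,173,9,97,0,0,1.52],[45,173,9,97,0,0,1.52],[45,173,9,97,0,0,1.52]]]'

```text
clock: 18.42
position: [400.3, -219.2, 109.2]
ee_rot: [-0.012, 1.0, -0.0, 0.0]
contact_force: [0.3, 0.2, -0.3]
gripper_width: 44.9
grasp_force: 0.0
```

Run:
```python
from h import *
go([396.6,-223.3,20],1.588)
for n in("side",):
    im=arm.get_image(n); c=w2px(n,[[396.6,-223.3,30]])[0].astype(int);print(c)
    cv2.imwrite("pics/c12.png",cv2.resize(im[c[1]-45:c[1]+35,c[0]-40:c[0]+40],(560,560),interpolation=2)[:,:,::-1])
```

```text
t 18.43 at [ 400.3 -219.2  109.2] J [-0.14  0.24 -0.56  0.   -0.77 -1.4 ] shift [ 3.8 -4.  89.2] turn [-0.      0.0001  0.006 ] w 44.9
[373 178]
```

View pics/c12.png

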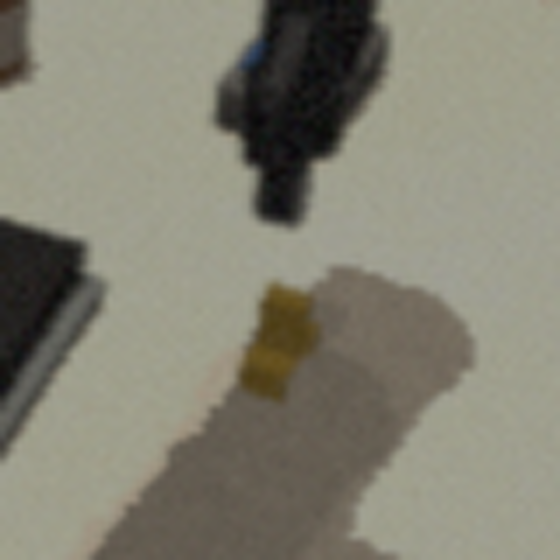

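The fin top is at about (290,300) in the crop, directly under the open finger near (280,215). I'll descend and grip.

Call:
servo_tool --rows '[[[45,0,0,40,0,0,0],[45,0,0,75,0,0,0],[45,0,0,89,0,0,0],[45,0,0,89,0,0,0],[45,0,0,89,0,0,0],[0,0,0,89,0,0,0],[0,0,0,89,0,0,0],[0,0,0,89,0,0,0],[0,0,0,89,0,0,0],[0,0,0,89,0,0,0]]]'

```text
clock: 19.73
position: [400.9, -219.3, 21.0]
ee_rot: [-0.011, 1.0, -0.0, 0.001]
contact_force: [-0.6, 0.3, 6.2]
gripper_width: 10.9
grasp_force: 59.2
```

Run:
```python
from h import *
go([396.6,-223.3,20],1.588); print(arm.read_state()["grasp_force"])
```

```text
t 19.73 at [ 400.9 -219.3   21. ] J [-0.14  0.39 -0.65  0.   -0.53 -1.41] shift [ 4.4 -3.9  1. ] turn [-0.0005  0.0016  0.0041] w 10.9
59.17370796203613
```

Call:
servo_tool --rows '[[[0,0,0,-30,0,0,0],[0,0,0,-80,0,0,0],[0,0,0,-130,0,0,0],[0,0,0,-130,0,0,-0.4],[0,0,0,-130,0,0,-0.8],[0,0,0,-130,0,0,-1.2],[0,0,0,-130,0,0,-1.52],[0,0,0,-130,0,0,-1.52],[0,0,0,-130,0,0,-1.52],[0,0,0,-130,0,0,-1.52]]]'

```text
clock: 20.98
position: [399.9, -219.1, 149.9]
ee_rot: [-0.621, 0.784, 0.0, -0.0]
contact_force: [0.1, 0.2, -1.1]
gripper_width: 10.8
grasp_force: 58.5
```

Run:
```python
from h import *
go(bw(-3.4,1.5,130),BA-np.pi/2+2*np.pi); s=arm.read_state();print(s["grasp_force"],s["contact_force"])
```

```text
t 20.98 at [ 399.9 -219.1  149.9] J [-0.14  0.18 -0.51 -0.   -0.88 -0.09] shift [-255.4  -82.3   20. ] turn [ 0.0004  0.0003 -0.2014] w 10.8
58.52884769439697 [ 0.13734639  0.21007212 -1.0613599 ]
```

Call:
servo_tool --rows '[[[0,-255,-82,20,0,0,-0.201],[0,-255,-82,20,0,0,-0.201],[0,-255,-82,20,0,0,-0.201],[0,-255,-82,20,0,0,-0.201],[0,-255,-82,20,0,0,-0.201],[0,-255,-82,20,0,0,-0.201],[0,-255,-82,20,0,0,-0.201],[0,-255,-82,20,0,0,-0.201],[0,-255,-82,20,0,0,-0.201]]]'

```text
clock: 22.1
position: [539.6, 8.4, 130.4]
ee_rot: [-0.694, 0.72, -0.0, 0.0]
contact_force: [-0.2, 0.0, 0.1]
gripper_width: 10.8
grasp_force: 58.6
```

Run:
```python
from h import *
go(bw(-3.4,1.5,130),BA-np.pi/2+2*np.pi)
pos=arm.read_state()["position"]
out=[]
for n in("side","top"):
    im=arm.get_image(n); cv2.imwrite(f"pics/{n}13.png",im[:,:,::-1])
    g=w2px(n,[pos,bw(1,1.5,68)]);print(n,g.round(1));c=g.mean(0).astype(int)
    m=cen(n,im,"yellow",(c[0]-25,c[1]-25,c[0]+25,c[1]+25));print(m and np.round(m,1))
    out.append(cv2.resize(im[c[1]-30:c[1]+30,c[0]-30:c[0]+30],(400,400),interpolation=2))
cv2.imwrite("pics/c13.png",np.hstack(out)[:,:,::-1])
```

```text
t 22.1 at [539.6   8.4 130.4] J [ 0.32  0.34 -0.34 -0.   -0.89 -0.35] shift [-2.2  1.1  0.4] turn [-0.0003  0.0001 -0.0077] w 10.8
side [[298.9 188.1]
 [300.1 203.8]]
None
top [[316.1 194. ]
 [317.6 196.4]]
None
```

View pics/c13.png

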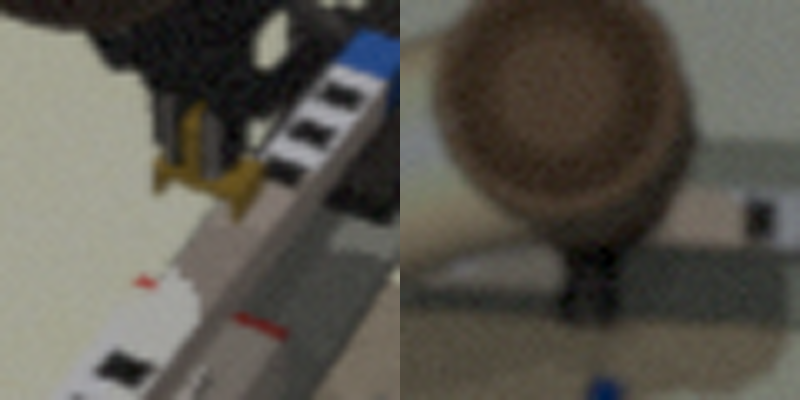

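The side crop shows the clip upright in the fingers above the beam, with leg tips near (160,193) and (240,217). I'll locate it from those.

Run:
```python
from h import *
S=lambda x,y:(x/6.667+269-.4,y/6.667+165-.4)
for q in((160,193),(240,217)): print("leg",np.round(inblk(px2w("side",[S(*q)],109.4)[0]),1))
print("tcp",np.round(inblk([539.6,8.4,130.4]),1))
for q in((145,282),(236,316),(287,335)): print("edge",np.round(inblk(px2w("side",[S(*q)],46)[0]),1))
# beam top sides: black-inlay rows
for q in((272,157),(300,178)): print("beam edge",np.round(inblk(px2w("side",[S(*q)],63)[0]),1))
```

```text
leg [ -8.8  18.4 109.4]
leg [ -6.3 -17.  109.4]
tcp [ -1.2   2.6 130.4]
edge [-3.9 30.7 46. ]
edge [ -3.8 -13.1  46. ]
edge [ -3.7 -37.1  46. ]
beam edge [73.4  9.1 63. ]
beam edge [67.1 -7.7 63. ]
```

Run:
```python
from h import *
def inl(n,f,z0=True):
    im=cv2.imread(f)[:,:,::-1];g=im.astype(int).sum(2)
    pts=[]
    for x in np.arange(-150,151,1.):
        c=w2px(n,[bw(x*np.cos(.077)+22*.077,1,46+22-.077*x)])[0];u=np.round(c).astype(int);pts.append(g[u[1],u[0]])
    lab=cv2.connectedComponentsWithStats(((g<170)).astype(np.uint8),connectivity=4)
    for st,ce in zip(lab[2],lab[3]):
        if 6<=st[4]<=60:
            w=px2w(n,[ce],68)[0];x=inblk(w)[0];w=px2w(n,[ce],68-.077*x)[0];b=inblk(w)
            if abs(b[0])<170 and abs(b[1])<12: print(n,st[4],ce.round(1),np.round(b,1))
inl("side","pics/sideL-1.1.png");inl("top","pics/top11.png")
# clip yellow region in side13
im=cv2.imread("pics/side13.png")[:,:,::-1].astype(int);c=im[:,:,0]-im[:,:,2]
ys,xs=np.nonzero((c[180:205,285:312]>45)&(im[180:205,285:312,1]>60));print(len(xs),xs.min()+285,xs.max()+285,ys.min()+180,ys.max()+180)
p=inblk([539.6,8.4,130.4])
for dx in(4.4,2.4,6.4):
    C=[(-11,20,0),(-11,-20,0),(-11,20,16),(-11,-20,16),(-10,0,44)]
    print(dx,w2px("side",[bw(p[0]+dx+a,p[1]+b,109.4+h) for a,b,h in C]).round(1).tolist())
```

```text
side 12 [319.5 179. ] [126.2   1.8  59. ]
side 13 [315.2 184.6] [96.2  1.6 61.1]
side 15 [310.7 190.3] [66.9  1.7 63.2]
side 18 [287.1 219.9] [-71.4   2.   73.2]
side 21 [281.2 227.1] [-101.7    2.4   75.4]
side 18 [275.5 234.5] [-131.1    2.2   77.6]
top 52 [263.6 194.1] [-166.5   -0.8   81. ]
top 14 [275.7 194. ] [-129.3    1.6   78.1]
top 12 [285.  194.5] [-100.5    1.6   75.8]
top 14 [294.9 194.9] [-69.7   2.2  73.4]
top 13 [339.6 197.4] [69.9  2.1 62.6]
top 15 [349. 198.] [99.4  1.8 60.4]
top 14 [358.7 198.5] [130.   2.  58.]
61 292 307 182 196
4.4 [[291.4, 192.8], [304.5, 197.6], [291.2, 188.6], [304.4, 193.3], [297.7, 183.1]]
2.4 [[291.1, 193.3], [304.1, 198.0], [290.9, 189.1], [304.1, 193.8], [297.3, 183.6]]
6.4 [[291.8, 192.4], [304.8, 197.1], [291.6, 188.1], [304.7, 192.9], [298.1, 182.6]]
```

Run:
```python
from h import *
go(bw(-3.1,1.9,100),BA-np.pi/2+2*np.pi)
```

```text
t 22.2 at [539.8   8.8 130.3] J [ 0.32  0.34 -0.34 -0.   -0.89 -0.35] shift [-1.5  0.8 30.3] turn [-0.0003  0.0001 -0.0072] w 11.1
```

Call:
servo_tool --rows '[[[0,-1.5,0.8,15,0,-0.04,-0.007],[0,-1.5,0.8,30,0,-0.078,-0.007],[0,-1.5,0.8,30,0,-0.078,-0.007],[0,-1.5,0.8,30,0,-0.078,-0.007],[0,-1.5,0.8,30,0,-0.078,-0.007]]]'

```text
clock: 22.82
position: [539.6, 11.1, 100.8]
ee_rot: [-0.696, 0.717, 0.027, 0.028]
contact_force: [-0.9, -0.4, -0.7]
gripper_width: 10.7
grasp_force: 58.5
```

Run:
```python
from h import *
go(bw(-3.1,1.9,79),BA-np.pi/2+2*np.pi);print(np.round(inblk(arm.read_state()["position"]),1))
```

```text
t 22.82 at [539.6  11.1 100.8] J [ 0.28  0.37 -0.34 -0.1  -0.83 -0.24] shift [ 2.5  0.6 21.6] turn [-0.0014  0.0779  0.0013] w 10.7
[ -3.9   2.4 100.8]
```

Call:
servo_tool --rows '[[[0,1,0.5,7,0,0,0],[0,1.7,0.5,13,0,0,0],[0,2.3,0.5,18,0,0,0],[0,2.5,0.5,21,0,0,0],[0,2.5,0.5,21,0,0,0],[0,2.5,0.5,21,0,0,0]]]'

```text
clock: 23.58
position: [538.8, 10.0, 79.1]
ee_rot: [-0.696, 0.717, 0.027, 0.028]
contact_force: [-0.5, 0.8, -1.2]
gripper_width: 10.6
grasp_force: 58.8
```

Run:
```python
from h import *
go(bw(-3.1,1.9,79),BA-np.pi/2+2*np.pi);print(np.round(inblk(arm.read_state()["position"]),1),arm.read_state()["contact_force"])
im=arm.get_image("side"); cv2.imwrite("pics/side14.png",im[:,:,::-1]);c=w2px("side",[bw(0,1.9,68)])[0].astype(int);print(c)
cv2.imwrite("pics/c14.png",cv2.resize(im[c[1]-35:c[1]+25,c[0]-30:c[0]+30],(560,560),interpolation=2)[:,:,::-1])
```

```text
t 23.57 at [538.8  10.   79.1] J [ 0.28  0.4  -0.36 -0.11 -0.78 -0.23] shift [-0.3 -0.2  0.1] turn [-0.0005  0.078   0.0007] w 10.6
[-2.8  1.7 79.1] [-0.49474339  0.78318259 -1.24325635]
[299 203]
```

View pics/c14.png

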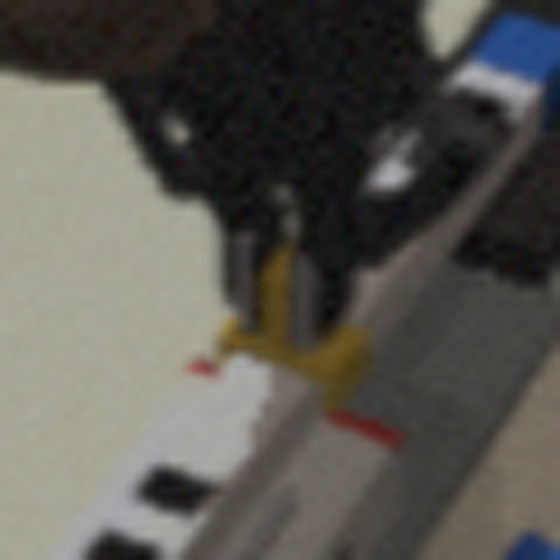

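The clip is astride the beam, its near leg corner at about (333,402) and the red edge running from (203,367) to (400,440). I'll compare the two along the block's x.

Run:
```python
from h import *
S=lambda x,y:(x/9.333+269-.45,y/9.333+168-.45)
for q,z in(((325,402),57.8),((345,405),57.8),((222,345),57.8+12),((203,367),46),((345,419),46),((400,440),46)): print(q,z,np.round(inblk(px2w("side",[S(*q)],z)[0]),1))
print((w2px("side",[bw(-11.3,-18,57.8),bw(-11.3,-14,57.8),bw(-11,21.9,57.8+11),bw(0,35,46),bw(0,-35,46)])-[268.55,167.55])*9.333)
```

```text
(325, 402) 57.8 [ -9.5 -14.3  57.8]
(345, 405) 57.8 [ -7.9 -20.1  57.8]
(222, 345) 69.8 [-12.7  18.5  69.8]
(203, 367) 46 [-3.9 30.9 46. ]
(345, 419) 46 [ -3.4 -17.7  46. ]
(400, 440) 46 [ -3.5 -36.3  46. ]
[[333.38530878 410.0933589 ]
 [321.46076245 405.61534315]
 [214.93114632 340.00192956]
 [197.35138901 354.2141714 ]
 [401.51684641 430.78272003]]
```

The clip is 1 to 4 mm past the edge, depending on which camera I trust. I'll shift it back 1.5 mm, release and retreat.

Call:
servo_tool --rows '[[[0,0,0,-2,0,0,0],[0,-1.5,0,-2,0,0,0],[0,-1.5,0,0,0,0,0],[0,-1.5,0,0.3,0,0,0],[0,-1.5,0,0.3,0,0,0],[35,-1.5,0,0.3,0,0,0],[35,-1.5,0,0.3,0,0,0],[35,-1.5,0,0.3,0,0,0],[35,-1.5,0,0.3,0,0,0]]]'

```text
clock: 24.75
position: [538.7, 11.6, 78.8]
ee_rot: [-0.696, 0.717, 0.027, 0.028]
contact_force: [-0.5, -0.2, -0.3]
gripper_width: 35.5
grasp_force: 0.0
```

Call:
servo_tool --rows '[[[35,0,0,-15,0,0,0],[35,0,0,-40,0,0,0],[35,0,0,-80,0,0,0],[35,0,0,-130,0,0,0],[35,120,110,-150,0,0,0],[35,220,130,-150,0,0,0],[35,220,130,-150,0,0,0],[35,220,130,-150,0,0,0]]]'

```text
clock: 25.75
position: [404.9, -209.9, 212.8]
ee_rot: [-0.696, 0.717, 0.026, 0.029]
contact_force: [0.9, -0.2, -0.1]
gripper_width: 35.1
grasp_force: 0.0
```

```bash
python3 - <<'E'
from h import *
out=[]
for n in("side","top"):
    im=arm.get_image(n); cv2.imwrite(f"pics/{n}15.png",im[:,:,::-1]);c=w2px(n,[bw(0,1.9,68)])[0].astype(int);print(c)
    r=im[c[1]-40:c[1]+40,c[0]-40:c[0]+40] if n=="side" else im[c[1]-30:c[1]+30,c[0]-30:c[0]+30]
    out.append(cv2.resize(r,(400,400),interpolation=2))
    m=cen(n,im,"yellow",(c[0]-12,c[1]-22,c[0]+15,c[1]+12));print(m)
cv2.imwrite("pics/c15.png",np.hstack(out)[:,:,::-1])
for n in("side","top"): print(n,(w2px(n,[bw(0.6,1.9,57+44),bw(0,1.9,57+16)])).round(1).tolist())
E
python3 sl.py -1.1
```

```text
[299 203]
(np.float64(300.2894736842105), np.float64(201.60526315789474), 38, np.int64(293), np.int64(306), np.int64(195), np.int64(207))
[317 196]
(np.float64(317.14285714285717), np.float64(195.07142857142858), 42, np.int64(315), np.int64(320), np.int64(191), np.int64(201))
side [[299.6, 195.5], [299.7, 202.7]]
top [[317.1, 195.2], [317.2, 196.1]]
0 [-0.56 -3.49] [-0.94  3.64]
0.08 [-0.64  0.46] [-0.99  0.63]
t 25.9 at [ 404.5 -210.5  212.3] J [-0.18  0.13 -0.36 -0.09 -1.09  0.18] shift [-415.9 -122.7  189.3] turn [-0.0019  0.0775 -0.0045] w 34.8
```

View pics/c15.png

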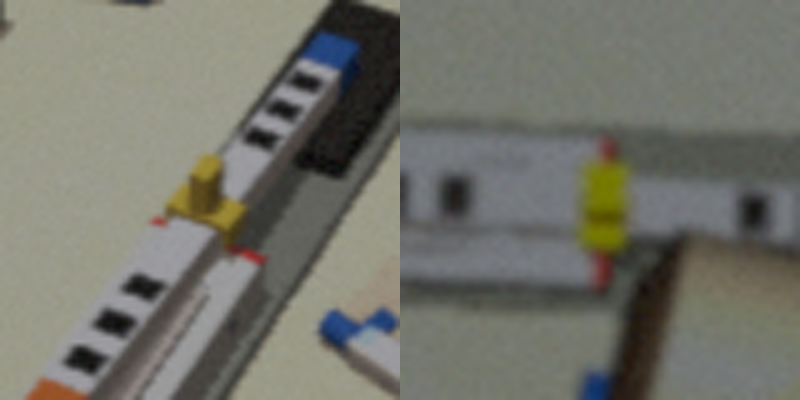

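The clip is seated astride the beam; in the top crop its centre (604) lines up with the red edge (601–608). The beam is still tipped at about 0.08 rad, so I'm handing in.

```bash
python3 -c "
from bench import arm
print(arm.job_done())"
```

```text
the job is handed in; nothing more can be done
None
```

The job is handed in, with no verdict shown: the beam tipped onto the pad at about 0.08 rad on the last roughly 5 mm nudge, and the yellow clip sits astride it, lined up with the red edge to about 2 mm by the cameras (pad force not measured), at about 26 s of the 72 s.

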